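# Power-cycle the microscope camera at the bench power box

## Task

The microscope camera has hung: power-cycle it at the bench power box. Pull the broad-headed knob straight up until it clicks into its out position, let it stay out for a moment, then push it back down until it is fully home and let go of it. Leave the ball knob and the slim knob beside it as they are.

Things in the scene. Friction and masses are not known exactly. Their poses are not given: they have to be found in the camera images.
- broad_knob (a joint): how far the broad knob is pulled up out of the power box, in m: 0 = fully home (as it starts), 0.024 = fully out, at its end stop. It slides straight up. An over-centre detent holds it at either end: it takes about 6 N to start it, easing off towards mid-travel (0.012), past which it is driven on to the far end by itself and stays there.
- broad_head (a point): centre of the broad knob's head, the one to operate: a plain black flat-topped disc, 36 mm across, 18 mm thick, axis vertical, on a 14 mm steel stem; at home 31 mm above the box's top panel; it moves with the knob. It may be any of the three knobs in the row. Its x axis runs across the short side of the box (no other knob on that line), y along the row of knobs, z up.
- ball_head (a point): centre of a black ball, 26 mm across, on a 10 mm steel stem: the ball knob, a sliding dimmer, not to be moved. It stays where it is left and starts 0 to 24 mm out (31 to 55 mm above the panel). The power box: grey, aluminium top 60 mm above the bench, 130 mm by 290 mm, screwed down and level; its three knobs stand 85 mm apart on its long middle line.
- slim_head (a point): middle of a slim upright black cylinder, 16 mm across and 26 mm tall, on a 10 mm steel stem: the slim knob, another sliding dimmer on the same power box, not to be moved. It stays where it is left and starts 0 to 24 mm out (31 to 55 mm above the panel).

How it is judged:
On the way, in this order (a step that is already met when the one before it is completed fails the run):
1. the broad knob is pulled out to its detent (more than 18 of its 24 mm) and stays out for 0.3 s (value of joint broad_knob above 0.018 m), for 0.3 s.
2. the broad knob is pushed back home (to within 4 mm) (value of joint broad_knob below 0.004 m), for 0.2 s.
At the end, for the whole second after the job is handed in: The broad knob is home (within 4 mm) and released, and the ball knob and the slim knob are within 8 mm of where they started (value of joint broad_knob below 0.004 m and contact force between the fingers and broad_knob below 0.05 N and distance of each of ball_head, slim_head from where it was at the start of the episode below 0.008 m); the robot touches nothing.
It fails at once if the ball knob is moved by more than 8 mm (distance of ball_head from where it was at the start of the episode above 0.008 m).
It fails at once if the slim knob is moved by more than 8 mm (distance of slim_head from where it was at the start of the episode above 0.008 m).
It also fails if it takes over 32 s, if anything falls off the work surface, if the arm or the gripper's body presses on something with over 40 N, if the wrist force passes 120 N, or if a joint passes its speed limit or range.

## Robot

A 7-joint arm with a two-finger parallel gripper is mounted at the origin on the work surface. World frame = base frame: x ahead of the robot, y to its left, z up, the work surface at z = 0. Lengths are in m, angles in rad, forces in N, time in s.
With the tool pointing down it reaches from about 0.35 to 0.9 m from the base axis. Payload 7.2 kg.
Tool frame: the origin (TCP) lies at the very end of the fingers, on their centre line; the grasp point (between the pads) lies 19 mm behind it; z points along the fingers, y is the line along which they close (so a half turn about z gives the same grasp; the last joint's range is limited). The gripper opens to 85 mm and grips with 20 to 120 N. Pads are 22 mm wide; open, the fingers measure 114 mm over their backs; the gripper's body (76 mm by 85 mm) begins 54 mm behind the grasp point. The pads swing forward as they close: fully open they stand 13 mm farther back than shut.
Start: joints at [1.069, 0.411, -0.013, 1.596, 0.006, 1.134, -0.082], TCP at [0.263, -0.567, 0.231] pointing down, gripper open.
Joint ranges: [-2.95, 2.95], [-0.29, 1.99], [-1.47, 1.44], [0.14, 2.54], [-1.03, 4.17], [0.13, 1.85], [-2.86, 2.86]. Speed limits (rad/s): [2.39, 2.39, 3.01, 3.01, 3.14, 3.14, 3.14].

## Interface

Orientations are given as a unit quaternion [w, x, y, z].
In Python, from cell import bot, vision, ticket gives the robot as it stands.
- The arm moves only by the tool step_arm, never from a script. Its argument "series" is text: rows parted by semicolons, each of 7 numbers parted by spaces: the opening, from -1 (shut) to 1 (fully open), so that 0 is half open, then the shift along the tool's x, y, z as a fraction of full scale, then the turn, a rotation vector about the tool's x, y, z as a fraction of full scale. In form: claw x y z wx wy wz; .... A call has 1 to 8 rows; each row is the pose to reach, as a shift and turn from the pose commanded when the call began, along the tool's axes at that moment; what a row does not reach only later rows make up. Full scale, the value 1, is 0.2 m for a shift and 45 degrees for a turn. A row lasts 1/8 s, in which the tool goes at most 62.5 mm and 10.7 degrees, less where a joint would pass 70% of its speed; a pose out of reach is approached as far as the arm can. A call with a number of a shift or a turn outside -1 to 1 is refused whole. A call with a gripper value outside its range is refused whole. The fingers move at their own pace and stop on an object; "grip_force" is the grip in N (left out, the last holds). Time passes only in rows, so rows that repeat a pose let the fingers close. It gives the time, the measured TCP pose, the force, the opening and the grip force at its end, in the units of the state.
- bot.observe(): the state, without advancing time (a new reading comes with each control period).
- vision.snapshot(name): name is "scene" or "top" or "wrist"; returns a dict with "image" (420x560x3 uint8, blue, green, red), "fx", "fy", "cx", "cy" (pixels), "R" (3x3) and "t" (3): a world point X has camera coordinates R X + t. Camera axes: x right, y down, z forward; pixel columns grow to the right and rows downward; lengths in m; the calibration is good to about 2 mm. A picture is of the moment at which its call begins. There is no depth.
- ticket.sign_off(): hands the job in; it is judged then, once.
The state is a dict: "clock": time; "joint_pos": joint angles; "qvel": joint speeds; "effort": joint torques, N m; "position": TCP position; "orientation": TCP orientation; "force": force on the tool from outside, world axes, zero at the start; "moment": the same for the moment, N m; "grip_width": opening from 0.0 (shut) to 1.0 (fully open); "grasp_force": force on a finger pad.
Only numpy, scipy, OpenCV 4.12 (cv2) and the standard library are available. Lean on these libraries where they do the work, as an engineer would, in place of code of your own. Each camera call takes 0.05 s, during which the arm holds its last target. There are 200 camera calls.

## Working session

There is one attempt and no reset: what is moved stays moved. The work goes in short steps, Python scripts to look and compute and a tool call to move; the robot and the scene stay as the last step left them, time stands still between calls to the robot, and variables do not carry over. Pictures are saved under pics/ and viewed, at most 10 in all, crops included, and the job is handed in when it is done.

Besides the shell and the picture viewer there is one more tool, called after "Request:" as name(argument=value, ...) on one line, values as JSON. step_arm: Moves the arm, as the interface text tells. Shift numbers are shares of 0.2 m and turn numbers shares of 45 degrees, none past 1 either way. Its arguments: {"type":"object","properties":{"series":{"type":"string"},"grip_force":{"type":"number"}},"required":["series"]}

```bash
mkdir -p pics; python3 - <<'E'
from cell import bot, vision
import cv2, numpy as np, pickle
d={}
for n in("scene","top"):
    s=vision.snapshot(n); d[n]=s; cv2.imwrite(f"pics/{n}1.png",s["image"])
    print(n,s["fx"],s["cx"],s["cy"],np.round(s["R"],3).tolist(),np.round(s["t"],3))
pickle.dump(d,open("s1.pkl","wb"))
o=bot.observe();print(o["clock"],o["position"],o["orientation"],o["force"],o["grip_width"])
E
```

```text
scene 477.6250003606273 283.36642157786724 218.48249373056512 [[0.041, 0.999, -0.02], [0.552, -0.039, -0.833], [-0.833, 0.023, -0.553]] [-0.08  -0.226  1.206]
top 460.2032666463698 287.4147465544296 211.26438625760488 [[0.024, -1.0, 0.007], [-0.997, -0.024, -0.076], [0.076, -0.005, -0.997]] [0.049 0.563 0.71 ]
0.1 [ 0.26248441 -0.56672281  0.23053058] [-7.03482889e-04  9.76566070e-01  2.15216568e-01 -2.10415113e-04] [ 0.15772447 -0.14901892 -0.41074551] 1.002758500302834
```

View pics/scene1.png

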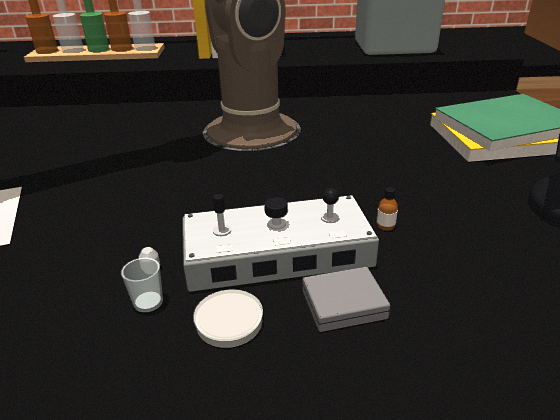

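View pics/top1.png

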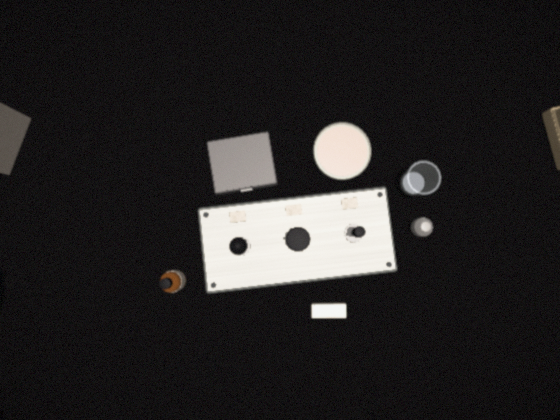

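The broad knob is the middle one: top view (297,239), scene view (276,208). The slim knob is at top (358,232) and the ball at top (238,246). I'll compute positions next.

```bash
cat > h.py <<'E'
import numpy as np, cv2
from scipy.spatial.transform import Rotation as Ro
def onz(s,uv,z):
    d=s["R"].T@np.array([(uv[0]-s["cx"])/s["fx"],(uv[1]-s["cy"])/s["fy"],1]); c=-s["R"].T@s["t"]
    return c+d*(z-c[2])/d[2]
def dark(s,box,thr=70):
    x0,y0,x1,y1=box; g=s["image"][y0:y1,x0:x1].max(2)
    n,l,st,c=cv2.connectedComponentsWithStats((g<thr).astype(np.uint8))
    k=1+st[1:,4].argmax(); return c[k]+[x0,y0],st[k]
E
python3 - <<'E'
import pickle; from h import *
d=pickle.load(open("s1.pkl","rb")); s=d["top"]
for n,b,z in(("slim",(340,215,375,250),.115),("broad",(275,220,320,258),.098),("ball",(222,230,256,262),.1)):
    c,st=dark(s,b); print(n,c,st,onz(s,c,z))
P=[onz(s,p,.06) for p in((199,209),(385,188),(396,269),(208,292))]
print(np.round(P,4), np.mean(P,0))
for a,b in((0,1),(3,2),(1,2),(0,3)):
    v=P[b]-P[a];print(np.linalg.norm(v),np.degrees(np.arctan2(v[1],v[0])))
c,st=dark(d["scene"],(262,195,292,222)); print(c,st,onz(d["scene"],c,.091))
from cell import bot
o=bot.observe();q=o["orientation"];print(np.round(Ro.from_quat([*q[1:],q[0]]).as_matrix(),3))
E
```

```text
slim [357.54022989 231.33333333] [12 12 12  9 87] [ 0.52921611 -0.03460282  0.115     ]
broad [297.0906801  238.56423174] [ 11   8  23  22 397] [0.51752653 0.04822296 0.098     ]
ball [237.97630332 245.53080569] [  8   8  17  16 211] [0.50569718 0.13131413 0.1       ]
[[ 0.559   0.1956  0.06  ]
 [ 0.5977 -0.0841  0.06  ]
 [ 0.4764 -0.1015  0.06  ]
 [ 0.4359  0.1775  0.06  ]] [0.51724419 0.04688194 0.06      ]
0.28236440922289147 -82.1160622735596
0.28194540124576933 -81.74648790820684
0.1225953125663907 -171.8402906381021
0.12441664916957514 -171.64866284109854
[275.72242647 204.60661765] [  0   0  30  23 544] [0.51172144 0.04909246 0.091     ]
[[ 0.907  0.42  -0.001]
 [ 0.42  -0.907  0.001]
 [-0.    -0.001 -1.   ]]
```

Request:
step_arm(series="1 0.3 -0.28 0 0 0 -0.2; 1 0.6 -0.55 0 0 0 -0.4; 1 0.9 -0.83 0 0 0 -0.6; 1 1 -0.92 0 0 0 -0.8; 1 1 -0.92 0 0 0 -0.8", grip_force=30)

```text
clock: 0.72
position: [0.3682, -0.3122, 0.2313]
orientation: [-0.0, 0.86, 0.51, 0.0]
force: [-0.5, 0.2, -0.4]
grip_width: 1.001
grasp_force: 0.0
```

```bash
cat >> h.py <<'E'
def plan(target,yaw):  # tool-y yaw in deg
    from cell import bot
    o=bot.observe();q=o["orientation"];R=Ro.from_quat([*q[1:],q[0]]).as_matrix()
    a=np.radians(yaw); y=np.array([np.cos(a),np.sin(a),0]); z=np.array([0,0,-1.]); T=np.c_[np.cross(y,z),y,z]
    print("t",o["clock"],"pos",np.round(o["position"],4),"F",np.round(o["force"],2),"grip",o["grip_width"],o["grasp_force"])
    print("shift",np.round(R.T@(np.array(target)-o["position"])/.2,3),"turn",np.round(Ro.from_matrix(R.T@T).as_rotvec()/np.radians(45),3))
E
python3 -c "
from h import *;plan([.5175,.048,.23],8.2)"
```

```text
t 0.725 pos [ 0.3682 -0.3122  0.2313] F [-0.47  0.23 -0.39] grip 1.0005996647708324 0.0
shift [ 1.938 -0.211  0.008] turn [ 0.    -0.001 -0.821]
```

Request:
step_arm(series="1 0.3 -0.03 0 0 0 -0.2; 1 0.6 -0.06 0 0 0 -0.4; 1 0.9 -0.09 0 0 0 -0.6; 1 1 -0.1 0 0 0 -0.8; 1 1 -0.1 0 0 0 -0.82")

```text
clock: 1.35
position: [0.4471, -0.1301, 0.2311]
orientation: [-0.0, 0.656, 0.754, 0.0]
force: [-0.7, -1.4, -1.5]
grip_width: 1.0
grasp_force: 0.0
```

```bash
python3 -c "
from h import *;plan([.5175,.048,.23],8.2)"
```

```text
t 1.35 pos [ 0.4471 -0.1301  0.2311] F [-0.67 -1.43 -1.49] grip 0.9999484369671064 0.0
shift [0.833 0.472 0.006] turn [-0.    -0.001 -0.005]
```

Request:
step_arm(series="1 0.27 0.16 0 0 0 0; 1 0.54 0.31 0 0 0 0; 1 0.83 0.47 0 0 0 0; 1 0.83 0.47 0 0 0 0; 1 0.83 0.47 0 0 0 0")

```text
clock: 1.98
position: [0.5172, 0.0439, 0.2307]
orientation: [-0.0, 0.659, 0.752, -0.001]
force: [0.2, -0.5, -0.3]
grip_width: 1.0
grasp_force: 0.0
```

```bash
python3 - <<'E'
from h import *; from cell import vision; import pickle
plan([.5175,.048,.23],8.2)
s=vision.snapshot("wrist"); cv2.imwrite("pics/w1.png",s["image"]); pickle.dump(s,open("w1.pkl","wb"))
E
```

```text
t 1.975 pos [0.5172 0.0439 0.2307] F [ 0.19 -0.49 -0.35] grip 0.9996856689043431 0.0
shift [0.02  0.004 0.003] turn [-0.002  0.001 -0.013]
```

View pics/w1.png

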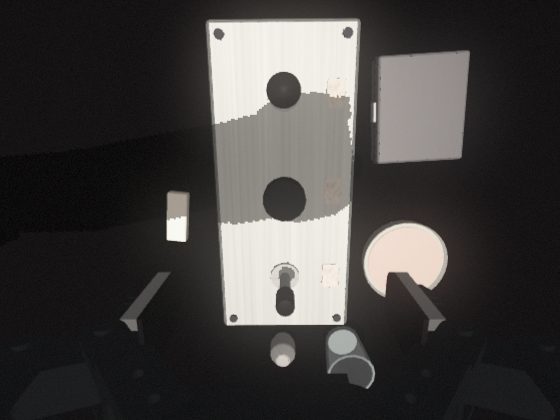

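The wrist view shows the broad knob at (285,199), between the ball at (284,90) and the slim knob leaning in perspective at (285,290). The fingers straddle the row across the short side.

```bash
python3 - <<'E'
from h import *; import pickle
s=pickle.load(open("w1.pkl","rb")); print("cam",-s["R"].T@s["t"])
c,st=dark(s,(250,165,320,232),45); print(c,st,onz(s,c,.1))
c2,st=dark(s,(255,65,310,118),45); print(c2,st,onz(s,c2,.1))
P=[onz(s,p,.06) for p in((208,20),(359,20),(346,324),(225,324))]; print(np.round(P,3),np.mean(P,0))
v=P[0]-P[3];print(np.degrees(np.arctan2(v[1],v[0])),np.linalg.norm(v)); v=P[1]-P[2];print(np.degrees(np.arctan2(v[1],v[0])))
plan([.5175,.048,.23],8.2)
E
```

```text
cam [0.50830138 0.11232563 0.37310154]
[289. 178.] [39 13  1  1  1] [0.51922658 0.06861584 0.1       ]Traceback (most recent call last):
  File "<stdin>", line 4, in <module>
  File "h.py", line 9, in dark
    k=1+st[1:,4].argmax(); return c[k]+[x0,y0],st[k]
        ~~~~~~~~~~~~~~~^^
ValueError: attempt to get argmax of an empty sequence
```

```bash
python3 - <<'E'
from h import *; import pickle
s=pickle.load(open("w1.pkl","rb"))
print(s["image"].max(2)[199,255:315:3], s["image"].max(2)[165:235:3,284])
for uv in((284.5,199),(284,90)): print(onz(s,uv,.1))
P=[onz(s,p,.06) for p in((208,20),(359,20),(346,324),(225,324))]; print(np.round(P,3),np.mean(P,0))
v=P[0]-P[3];print(np.degrees(np.arctan2(v[1],v[0])),np.linalg.norm(v)); v=P[1]-P[2];print(np.degrees(np.arctan2(v[1],v[0])))
plan([.5175,.048,.23],8.2)
E
```

```text
[141 144 147  53  53  52  58  54  56  56  55  56  55  54  57  57  57 103
 144 144] [140 141 140 140  50  51  51  52  53  52  53  56  53  57  58  61  61  63
  65 237 236 235 235 235]
[0.51795733 0.05114309 0.1       ]
[0.50648395 0.133561   0.1       ]
[[ 0.438  0.182  0.06 ]
 [ 0.559  0.198  0.06 ]
 [ 0.6   -0.081  0.06 ]
 [ 0.476 -0.097  0.06 ]] [0.51836859 0.05037212 0.06      ]
97.7904954617225 0.28139663295372747
98.29874031488167
t 2.025 pos [0.5172 0.0431 0.2308] F [ 0.08 -1.15 -0.65] grip 0.9990052960425094 0.0
shift [0.024 0.005 0.004] turn [-0.002  0.001 -0.015]
```

Request:
step_arm(series="1 0.03 0.005 0.15 0 0 -0.01; 1 0.03 0.005 0.3 0 0 -0.01; 1 0.03 0.005 0.45 0 0 -0.01; 1 0.03 0.005 0.55 0 0 -0.01; 1 0.03 0.005 0.55 0 0 -0.01")

```text
clock: 2.65
position: [0.5164, 0.0489, 0.12]
orientation: [-0.001, 0.656, 0.755, -0.002]
force: [-0.1, -0.2, 0.2]
grip_width: 1.003
grasp_force: 0.0
```

```bash
python3 - <<'E'
from h import *; from cell import vision
plan([.5177,.0495,.074],8.1)
s=vision.snapshot("wrist"); cv2.imwrite("pics/w2.png",s["image"])
E
```

```text
t 2.65 pos [0.5164 0.0489 0.12  ] F [-0.12 -0.16  0.2 ] grip 1.0029387440242088 0.0
shift [0.002 0.007 0.23 ] turn [-0.004  0.001 -0.003]
```

View pics/w2.png

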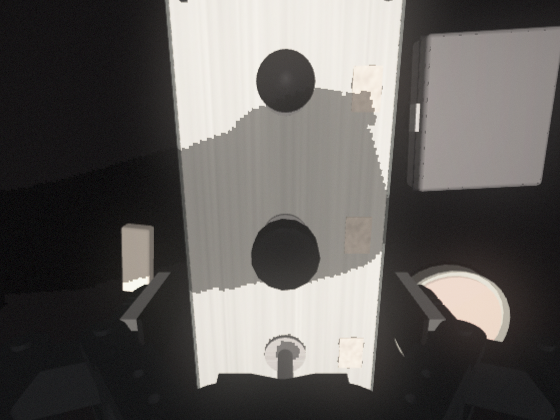

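The fingers straddle the broad knob, which sits at (285,254) with the ball at (286,80). The finger midline is at about column 283, so the knob is centred. Next I descend and close.

Request:
step_arm(series="1 0.002 0.007 0.1 0 0 0; 1 0.002 0.007 0.2 0 0 0; 1 0.002 0.007 0.23 0 0 0; 1 0.002 0.007 0.23 0 0 0; 1 0.002 0.007 0.23 0 0 0")

```text
clock: 3.32
position: [0.5197, 0.0521, 0.0763]
orientation: [0.001, 0.655, 0.756, 0.0]
force: [-0.1, -0.0, -0.1]
grip_width: 1.002
grasp_force: 0.0
```

```bash
python3 - <<'E'
from h import *; from cell import vision
plan([.5177,.0495,.074],8.1)
s=vision.snapshot("wrist"); c=onz
for uv in((285.5,254),): pass
cv2.imwrite("pics/w3.png",s["image"])
s=vision.snapshot("scene"); cv2.imwrite("pics/s3.png",cv2.resize(s["image"][130:290,160:400],None,fx=3,fy=3))
E
```

```text
t 3.325 pos [0.5197 0.0521 0.0763] F [-0.12 -0.03 -0.1 ] grip 1.00230022102471 0.0
shift [-0.011 -0.012  0.011] turn [0.002 0.    0.002]
```

View pics/s3.png

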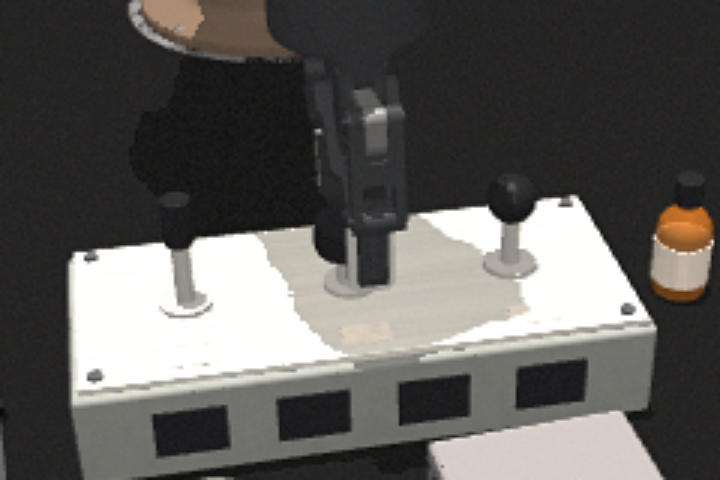

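```bash
python3 - <<'E'
from h import *; from cell import vision
import pickle
s=pickle.load(open("s1.pkl","rb"))["scene"]
def pr(X):
    c=s["R"]@np.array(X)+s["t"]; return np.round([(s["fx"]*c[0]/c[2]+s["cx"]-160)*3,(s["fy"]*c[1]/c[2]+s["cy"]-130)*3],1)
u=np.array([.990,.141,0]);v=np.array([-.141,.990,0])
for n,p in(("w",[.5177,.0495,0]),):
  p=np.array(p); print("base",pr(p+[0,0,.06]),"head",pr(p+[0,0,.091]),"panel slim/ball",pr(p-v*.085+[0,0,.06]),pr(p+v*.085+[0,0,.06]))
t=np.array([.5197,.0521,.0763]); 
for k in(.0425,.057):
  for w in(-.011,.011): print(k,w,pr(t+u*k+v*w+[0,0,.013]))
E
```

```text
base [350.  280.7] head [348.3 230. ] panel slim/ball [185.7 300.3] [509.  261.6]
0.0425 -0.011 [346.3 283.7]
0.0425 0.011 [391.3 278.3]
0.057 -0.011 [351.5 300.6]
0.057 0.011 [397.2 295.1]
```

View pics/w3.png

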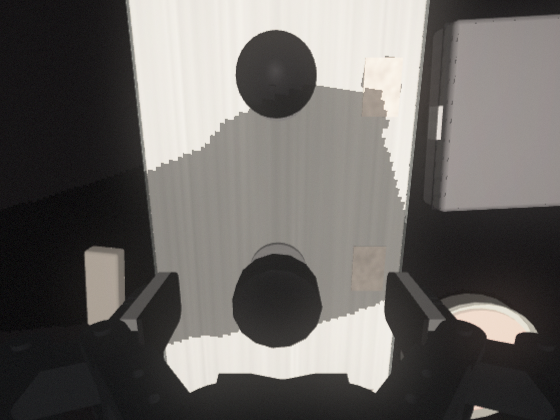

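The scene view matches the projection to about 1 mm. The tool is about 3 mm past the knob, and the wrist view agrees: knob at column 277, finger midline at 282. I'll correct that and close.

Request:
step_arm(series="1 -0.011 -0.011 0.011 0 0 0; 1 -0.011 -0.011 0.011 0 0 0; -1 -0.011 -0.011 0.011 0 0 0; -1 -0.011 -0.011 0.011 0 0 0; -1 -0.011 -0.011 0.011 0 0 0; -1 -0.011 -0.011 0.011 0 0 0; -1 -0.011 -0.011 0.011 0 0 0; -1 -0.011 -0.011 0.011 0 0 0", grip_force=50)

```text
clock: 4.42
position: [0.5177, 0.0498, 0.0734]
orientation: [0.0, 0.655, 0.756, 0.0]
force: [2.6, 0.7, 3.5]
grip_width: 0.403
grasp_force: 49.6
```

```bash
python3 - <<'E'
from h import *
plan([.5177,.0495,.074],8.1)
E
```

```text
t 4.425 pos [0.5177 0.0498 0.0734] F [2.55 0.75 3.55] grip 0.4029899524490213 49.56075847148895
shift [-0.002 -0.    -0.003] turn [ 0.001 -0.     0.002]
```

Request:
step_arm(series="-1 0 0 -0.03 0 0 0; -1 0 0 -0.06 0 0 0; -1 0 0 -0.09 0 0 0; -1 0 0 -0.12 0 0 0; -1 0 0 -0.12 0 0 0; -1 0 0 -0.12 0 0 0; -1 0 0 -0.12 0 0 0; -1 0 0 -0.12 0 0 0")

```text
clock: 5.42
position: [0.5177, 0.0498, 0.0976]
orientation: [0.0, 0.655, 0.756, 0.0]
force: [4.7, 0.7, 1.7]
grip_width: 0.398
grasp_force: 58.0
```

```bash
python3 - <<'E'
from h import *; from cell import vision
plan([.5177,.0495,.074],8.1)
s=vision.snapshot("scene"); cv2.imwrite("pics/s4.png",cv2.resize(s["image"][130:290,160:400],None,fx=3,fy=3))
E
```

```text
t 5.425 pos [0.5177 0.0498 0.0976] F [4.72 0.74 1.7 ] grip 0.397557715838841 57.964577078819275
shift [-0.002 -0.     0.118] turn [0.001 0.    0.002]
```

View pics/s4.png

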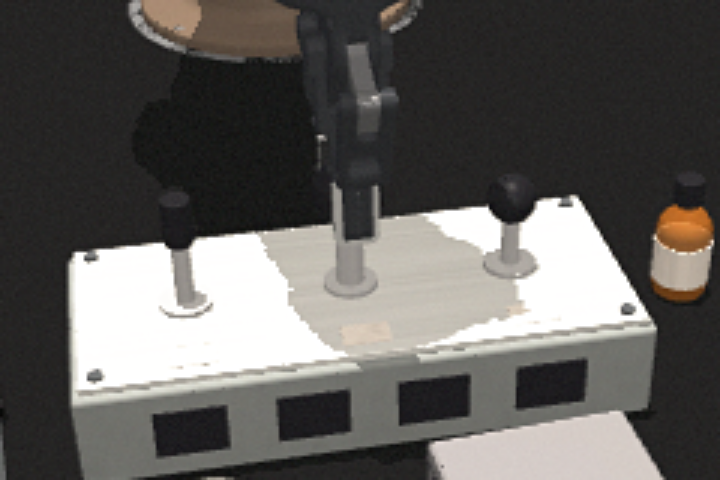

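The knob came up with the gripper: the stem is now exposed at (350,260) and the neighbours are unchanged. It has stayed out for more than 0.5 s, so I push it home.

Request:
step_arm(series="-1 0 0 0 0 0 0; -1 0 0 0.03 0 0 0; -1 0 0 0.06 0 0 0; -1 0 0 0.09 0 0 0; -1 0 0 0.123 0 0 0; -1 0 0 0.123 0 0 0; -1 0 0 0.123 0 0 0; -1 0 0 0.123 0 0 0")

```text
clock: 6.48
position: [0.5177, 0.0498, 0.0734]
orientation: [0.001, 0.655, 0.756, 0.0]
force: [1.8, 0.3, 12.8]
grip_width: 0.405
grasp_force: 59.0
```

Request:
step_arm(series="-1 0 0 0 0 0 0; 1 0 0 0 0 0 0; 1 0 0 0 0 0 0; 1 0 0 0 0 0 0; 1 0 0 0 0 0 0; 1 0 0 0 0 0 0; 1 0 0 0 0 0 0; 1 0 0 0 0 0 0")

```text
clock: 7.48
position: [0.5171, 0.0497, 0.0725]
orientation: [-0.0, 0.655, 0.756, -0.0]
force: [0.6, 0.3, 0.6]
grip_width: 1.001
grasp_force: 0.0
```

Request:
step_arm(series="1 0 0 -0.1 0 0 0; 1 0 0 -0.3 0 0 0; 1 0 0 -0.5 0 0 0; 1 0 0 -0.7 0 0 0; 1 0 0 -0.7 0 0 0; 1 0 0 -0.7 0 0 0")

```text
clock: 8.22
position: [0.5168, 0.0494, 0.2121]
orientation: [0.0, 0.655, 0.756, -0.0]
force: [-0.2, -0.2, -0.1]
grip_width: 0.999
grasp_force: 0.0
```

```bash
python3 - <<'E'
from h import *; from cell import vision
plan([.5177,.0495,.074],8.1)
s=vision.snapshot("scene"); cv2.imwrite("pics/s5.png",cv2.resize(s["image"][130:290,160:400],None,fx=3,fy=3))
E
```

```text
t 8.225 pos [0.5168 0.0494 0.2121] F [-0.17 -0.24 -0.14] grip 0.9993110374162492 0.0
shift [-0.     0.005  0.69 ] turn [-0.     0.     0.002]
```

View pics/s5.png

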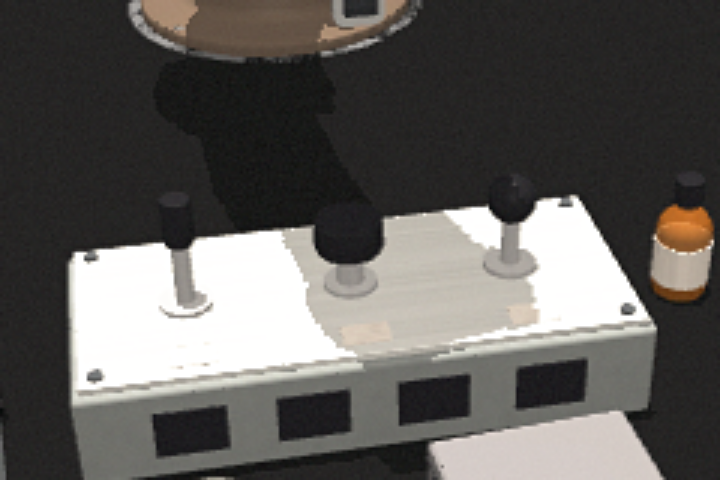

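The broad head is at (348,232), matching the predicted home position (348,230). The ball and slim knobs are unchanged and the gripper is clear.

```bash
python3 -c "
from cell import ticket;print(ticket.sign_off())"
```

```text
the job is handed in; nothing more can be done
None
```

I pulled the broad knob out until it clicked, held it out for over half a second, pushed it fully home and released it. The ball and slim knobs look unmoved in the last picture, and the job is handed in; sign-off gave no verdict.

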